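# Sort the jars, tins and tea light into their trays

## Task

Sort the mixed handful on the worktop: stand the two spice jars in the wooden box with the small bays and the two tins in the low wooden tray with the large bays, one to a bay, and put the tea light in the middle of the round white candle plate. Set each thing down gently and upright, without dropping or throwing it, and leave the white-lidded jam jar and the blue beaker where they stand.

Things in the scene. Friction and masses are not known exactly. Their poses are not given: they have to be found in the camera images.
- spice_jar_a: One of two spice jars of the same shape, clear with a paper label and a red cap: 45 mm diameter, 106 mm tall, about 0.11 kg, standing upright. Origin at the centre of its underside, z up; the yaw does not matter. The red cap is the top 21 mm.
- spice_jar_b: The other of two spice jars of the same shape, clear with a paper label and a red cap: 45 mm diameter, 106 mm tall, about 0.11 kg, standing upright. Origin at the centre of its underside, z up; the yaw does not matter. The red cap is the top 21 mm.
- tin_a: One of two alike small food tins with paper labels: 58 mm diameter, 72 mm tall, about 0.18 kg, standing upright. Origin at the centre of its underside, z up; the yaw does not matter.
- tin_b: The other of two alike small food tins with paper labels: 58 mm diameter, 72 mm tall, about 0.18 kg, standing upright. Origin at the centre of its underside, z up; the yaw does not matter.
- tealight: A tea light in its metal cup: 38 mm diameter, 15 mm tall, 20 g, standing upright. Origin at the centre of its underside, z up; the yaw does not matter.
- jar_box: For the jars: narrow wooden box fixed to the worktop, 137 x 71 mm, 45 mm high, walls and floor 5 mm; a 5 mm cross wall makes two 61 mm square bays side by side along its own x. Origin: centre of its underside; bay centres at x = +33 and -33 mm, y = 0 in its frame, bay floor 5 mm over the worktop. Either jar in either bay.
- tin_tray: For the tins: wider, lower wooden tray fixed to the worktop, 167 x 86 mm, 25 mm high, walls and floor 5 mm; a 5 mm cross wall makes two 76 mm square bays side by side along its own x. Origin: centre of its underside; bay centres at x = +40.5 and -40.5 mm, y = 0 in its frame, bay floor 5 mm over the worktop. Either tin in either bay.
- candle_plate: The place of the tea light: a round shallow white ceramic plate fixed to the worktop, 110 mm across the rim and 10 mm high, flat inside (floor 6 mm above the worktop, about 90 mm across). Origin at the centre of its underside.
- jam: A jam jar with a white lid, 75 mm diameter, 112 mm tall, standing loose behind the work. Leave it alone. Origin at the centre of its underside.
- beaker: A blue plastic beaker without handle, 72 mm diameter, 98 mm tall, standing loose behind the work. Leave it alone. Origin at the centre of its underside. (Wall cabinets hang over the back of the worktop: underside 0.54 m above it, doors at x = 0.64 m, door handles out to x = 0.60 m from 0.63 m up. Keep the wrist clear of them: carry low, and go sideways near the robot.)

How it is judged:
By the outcome, as a careful person would: the job done as asked, in the order asked, and still so for the second after the job is handed in, with the robot touching nothing.
It also fails if it takes over 128 s, if anything falls off the work surface, if the arm or the gripper's body presses on something with over 40 N, if the wrist force passes 120 N, or if a joint passes its speed limit or range.

## Robot

A 7-joint arm with a two-finger parallel gripper is mounted at the origin on a cart in front of the work surface, level with it; the furniture and walls round the work are solid. World frame = base frame: x ahead of the robot, y to its left, z up, the work surface at z = 0. Lengths are in m, angles in rad, forces in N, time in s.
With the tool pointing down it reaches from about 0.425 to 0.95 m from the base axis. Payload 4.7 kg.
Tool frame: the origin (TCP) lies at the very end of the fingers, on their centre line; the grasp point (between the pads) lies 19 mm behind it; z points along the fingers, y is the line along which they close (so a half turn about z gives the same grasp; the last joint's range is limited). The gripper opens to 85 mm and grips with 20 to 120 N. Pads are 22 mm wide; open, the fingers measure 114 mm over their backs; the gripper's body (76 mm by 85 mm) begins 54 mm behind the grasp point. The pads swing forward as they close: fully open they stand 13 mm farther back than shut.
Start: joints at [-1.366, 0.469, -0.049, 1.532, 0.024, 1.141, -0.082], TCP at [0.156, 0.657, 0.231] pointing down, gripper open.
Joint ranges: [-2.59, 2.59], [-0.33, 1.99], [-1.39, 1.29], [0.1, 2.45], [-1.04, 4.18], [0.21, 1.99], [-2.66, 2.66]. Speed limits (rad/s): [2.57, 2.57, 3.14, 3.14, 3.14, 3.14, 3.14].

## Interface

Orientations are given as a unit quaternion [x, y, z, w].
In Python, from station import ctrl gives the robot as it stands. The module is installed in compiled form; this text tells all that it offers.
- The arm moves only by the tool jog_arm, never from a script. Its argument "rows" is one flat list of numbers, 7 for each row, row after row: the shift along the tool's x, y, z normalised to -1 to 1, where 1 is 0.03 m, then the turn, a rotation vector about the tool's x, y, z normalised to -1 to 1, where 1 is 6 degrees, then the closure, from 0 (fully open) to 1 (shut). A call has 1 to 12 rows; each row shifts and turns the commanded pose from where the row before left it, along the tool's axes as they then stand; what a row does not reach is not made up. A row lasts 1/8 s, in which the tool goes at most 62.5 mm and 10.7 degrees, less where a joint would pass 70% of its speed; a pose out of reach is approached as far as the arm can. A call with a number of a shift or a turn outside -1 to 1 is refused whole. A call with a gripper value outside its range is refused whole. The fingers move at their own pace and stop on an object; the grip force is fixed at half the most. Time passes only in rows, so rows that do not move let the fingers close. It gives the time, the measured TCP pose, the force, the opening and the grip force at its end, in the units of the state.
- ctrl.get_state(): the state, without advancing time (a new reading comes with each control period).
- ctrl.capture(name): name is "scene" or "top" or "wrist"; returns (picture, depth): 400x640x3 uint8, red, green, blue; 400x640 float32, m along the optical axis (not along the pixel's ray), 0 where there is no reading.
- ctrl.camera_params(name): a dict with "mtx" (3x3 intrinsics, pixels), "dist_coeffs" ([k1, k2, p1, p2, k3] as OpenCV has them; the pictures are not rectified), "origin" and "attitude" of the camera in the world. Camera axes: x right, y up, looking along -z (the intrinsics and any distortion apply to the point x, -y, -z); pixel columns grow to the right and rows downward; lengths in m; the calibration is good to about 2 mm. A picture is of the moment at which its call begins: read the wrist's pose just before it. camera_params takes no time and is no camera call; for the wrist camera it gives the pose at the moment of the call.
- ctrl.job_done(): hands the job in; it is judged then, once.
The state is a dict: "clock": time; "qpos": joint angles; "joint_vel": joint speeds; "effort": joint torques, N m; "position": TCP position; "tool_rot": TCP orientation; "contact_force": force on the tool from outside, world axes, zero at the start; "wrist_torque": the same for the moment, N m; "width": opening from 0.0 (shut) to 1.0 (fully open); "grasp_force": force on a finger pad.
Only numpy, scipy, OpenCV 4.12 (cv2) and the standard library are available. Lean on these libraries where they do the work, as an engineer would, in place of code of your own. Each camera call takes 0.05 s, during which the arm holds its last target. There are 200 camera calls.

## Working session

There is one attempt and no reset: what is moved stays moved. The work goes in short steps, Python scripts to look and compute and a tool call to move; the robot and the scene stay as the last step left them, time stands still between calls to the robot, and variables do not carry over. Pictures are saved under pics/ and viewed, at most 14 in all, crops included, and the job is handed in when it is done.

Besides the shell and the picture viewer there is one more tool, called after "Emit:" as name(argument=value, ...) on one line, values as JSON. jog_arm: Moves the arm, as the interface text tells. Its arguments: {"type":"object","properties":{"rows":{"type":"array","items":{"type":"number","minimum":-1,"maximum":1}}},"required":["rows"]}

```bash
mkdir -p pics; cat > h.py <<'E'
import numpy as np, cv2
from scipy.spatial.transform import Rotation as R
from station import ctrl
def cam(n):
    p=ctrl.camera_params(n); 
    a=np.array(p["attitude"],float)
    Rm=a if a.shape==(3,3) else R.from_quat(a).as_matrix()
    return np.array(p["mtx"]),np.array(p["dist_coeffs"]),np.array(p["origin"]),Rm
def rays(c,uv):
    K,d,o,Rm=c
    q=cv2.undistortPoints(np.array(uv,float).reshape(-1,1,2),K,d).reshape(-1,2)
    v=np.c_[q[:,0],-q[:,1],-np.ones(len(q))]
    return v@Rm.T   # unit optical depth
def plane(c,uv,z):
    v=rays(c,uv); o=c[2]; return o+v*((z-o[2])/v[:,2])[:,None]
def cloud(c,D):
    uv=np.stack(np.meshgrid(np.arange(640),np.arange(400)),-1).reshape(-1,2)
    return (c[2]+rays(c,uv)*D.reshape(-1,1)).reshape(400,640,3)
def proj(c,P):
    K,d,o,Rm=c; q=(np.atleast_2d(P)-o)@Rm; q=q*[1,-1,-1]
    return cv2.projectPoints(q,np.zeros(3),np.zeros(3),K,d)[0].reshape(-1,2)
def shot(n,name=None):
    c=cam(n); im,D=ctrl.capture(n)
    if name: cv2.imwrite(f"pics/{name}.png",im[:,:,::-1]); np.savez(f"pics/{name}.npz",im=im,D=D)
    return c,im,D
E
python3 - <<'E'
from h import *
print(ctrl.get_state())
for n in("scene","top","wrist"):
    c,im,D=shot(n,n+"0"); print(n,c[2],c[3].round(3).tolist(),c[0].tolist(),c[1],(D>0).mean())
E
```

```text
{'clock': 0.0, 'qpos': array([-1.3658723 ,  0.46943991, -0.04857943,  1.53372669,  0.02408979,
        1.1410181 , -0.08230725]), 'joint_vel': array([ 0.00024967,  0.00030363, -0.00137221, -0.00077332, -0.00093831,
       -0.00015303, -0.00105604]), 'effort': array([-2.47348271e-04, -5.10311222e+01, -4.64156305e-02, -2.37705481e+01,
        1.07510577e-02,  7.45099416e-03,  1.21580024e-05]), 'position': array([0.1562536 , 0.65604133, 0.23024855]), 'tool_rot': array([ 1.16642332e-01,  9.93173479e-01, -1.00019124e-03, -8.03200147e-05]), 'contact_force': array([-0.93286882,  0.07404769, -0.13622291]), 'wrist_torque': array([-0.00121488, -0.00883916, -0.01056052]), 'grasp_force': 0.0, 'width': 1.0010455161533927}
scene [-0.49725511 -0.52675044  0.84031396] [[0.47, 0.48, -0.741], [-0.883, 0.25, -0.397], [-0.005, 0.841, 0.541]] [[495.4886452534961, 0.0, 315.84612715482575], [0.0, 495.4886452534961, 202.2756131107525], [0.0, 0.0, 1.0]] [-0.14657263  0.          0.          0.          0.        ] 0.99605859375
top [0.4505964  0.05516686 1.39391908] [[-0.023, 0.995, -0.097], [-1.0, -0.023, 0.009], [0.007, 0.097, 0.995]] [[490.76339837481333, 0.0, 316.70247995311445], [0.0, 490.76339837481333, 197.89842306301057], [0.0, 0.0, 1.0]] [0.04874036 0.         0.         0.         0.        ] 0.99632421875
wrist [0.0793899  0.67604254 0.37356677] [[0.232, -0.926, -0.299], [0.973, 0.221, 0.072], [-0.0, -0.308, 0.951]] [[356.1270197616601, 0.0, 319.73842327510687], [0.0, 356.1270197616601, 200.1016922204436], [0.0, 0.0, 1.0]] [-0.041009  0.        0.        0.        0.      ] 0.9960703125
```

View pics/top0.png

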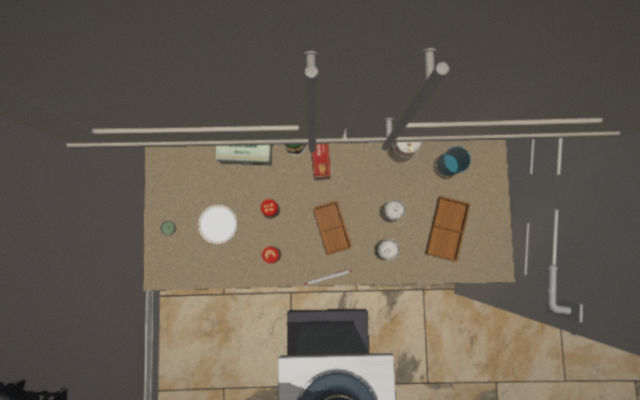

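View pics/scene0.png

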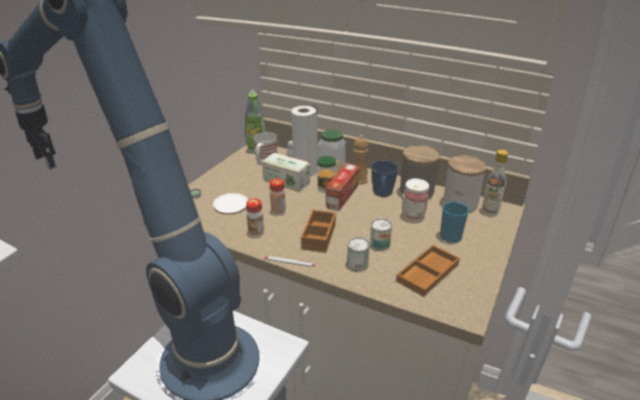

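The top view shows the plate at (217,224), the tea light at (168,228), red-capped jars at (270,208) and (271,255), and the jar box at (332,228). The tins are at (394,211) and (388,250), and the tray at (448,228). The scene view agrees with this; a pen, a box and other loose things stand nearby.

```bash
python3 - <<'E'
from h import *
cs={n:cam(n) for n in("top","scene")}
z={n:np.load(f"pics/{n}0.npz") for n in cs}
P=cloud(cs["top"],z["top"]["D"]); S=cloud(cs["scene"],z["scene"]["D"])
w=dict(tea=(168,228),plate=(217,224),jA=(270,208),jB=(271,255),box=(332,228),tA=(394,211),tB=(388,250),tray=(448,228),jam=(406,146),beaker=(455,161))
print("table z",np.median(P[260:275,180:240,2]),np.median(P[170:190,340:370,2]))
for k,(u,v) in w.items():
    r=14 if k not in("plate","box","tray") else 36
    if k=="plate": r=24
    if k=="tea": r=11
    Q=P[v-r:v+r,u-r:u+r].reshape(-1,3); h=Q[:,2]
    top=np.percentile(h[h<.3],97); m=(h>(top-.012 if k not in("plate","box","tray","tea") else .006))&(h<.3)
    T=Q[m]; uv=np.stack(np.meshgrid(np.arange(u-r,u+r),np.arange(v-r,v+r)),-1).reshape(-1,2)[m].astype(np.float32)
    (c2,rad)=cv2.minEnclosingCircle(uv); pc=plane(cs["top"],[c2],top)[0]
    ctr=(T.min(0)+T.max(0))/2
    # scene cloud second view
    M=(np.hypot(S[...,0]-pc[0],S[...,1]-pc[1])<.05)&(S[...,2]<.2)
    st=np.percentile(S[M][:,2],98) if M.sum()>0 else np.nan
    s=f"{k:7s} top {top:.3f} scenetop {st:.3f} circ {pc.round(3)} rad {rad*(1.394-top)/490:.3f} bbox {ctr.round(3)} mean {T.mean(0).round(3)} n{m.sum()}"
    if k in("box","tray"):
        rr=cv2.minAreaRect((T[:,:2]*1000).astype(np.float32)); s+=f" rect {rr}"
    print(s)
E
```

```text
table z 0.0023383360413933296 0.0018458163791417181
tea     top 0.015 scenetop 0.013 circ [0.514 0.46  0.015] rad 0.038 bbox [0.512 0.463 0.014] mean [0.51  0.461 0.011] n190
plate   top 0.014 scenetop 0.009 circ [0.519 0.323 0.014] rad 0.089 bbox [0.52  0.326 0.013] mean [0.519 0.325 0.01 ] n1112
jA      top 0.112 scenetop 0.106 circ [0.555 0.171 0.112] rad 0.023 bbox [0.555 0.172 0.108] mean [0.556 0.171 0.109] n225
jB      top 0.112 scenetop 0.106 circ [0.432 0.168 0.112] rad 0.023 bbox [0.432 0.168 0.108] mean [0.432 0.169 0.109] n227
box     top 0.046 scenetop 0.045 circ [0.5   0.006 0.046] rad 0.133 bbox [0.502 0.002 0.03 ] mean [0.502 0.002 0.018] n1356 rect ((501.7195129394531, 2.4419631958007812), (201.52720642089844, 200.1858673095703), 88.71189880371094)
tA      top 0.076 scenetop 0.070 circ [ 0.544 -0.164  0.076] rad 0.029 bbox [ 0.545 -0.165  0.072] mean [ 0.544 -0.165  0.071] n347
tB      top 0.076 scenetop 0.070 circ [ 0.437 -0.144  0.076] rad 0.030 bbox [ 0.436 -0.144  0.072] mean [ 0.437 -0.146  0.071] n370
tray    top 0.027 scenetop 0.025 circ [ 0.493 -0.317  0.027] rad 0.135 bbox [ 0.494 -0.324  0.021] mean [ 0.493 -0.323  0.013] n1702 rect ((494.2680358886719, -324.05096435546875), (202.98468017578125, 200.1529998779297), 88.60961151123047)
jam     top 0.118 scenetop 0.112 circ [ 0.712 -0.198  0.118] rad 0.032 bbox [ 0.705 -0.2    0.113] mean [ 0.707 -0.2    0.113] n221
beaker  top 0.100 scenetop 0.095 circ [ 0.672 -0.331  0.1  ] rad 0.036 bbox [ 0.672 -0.331  0.097] mean [ 0.674 -0.331  0.096] n126
```

```bash
python3 - <<'E'
from h import *
def blob(m,near):
    n,l,s,c=cv2.connectedComponentsWithStats(m.astype(np.uint8)); 
    i=[j for j in range(1,n) if s[j,4]>25]; j=min(i,key=lambda j:np.hypot(*(c[j]-near)))
    return max(cv2.findContours((l==j).astype(np.uint8),cv2.RETR_EXTERNAL,cv2.CHAIN_APPROX_NONE)[0],key=len).reshape(-1,2),s[j,4]
tri={}
w=dict(tea=(.512,.461,.015),plate=(.519,.325,.010),box=(.5,.002,.045),tray=(.493,-.323,.025))
for n in("top","scene"):
    c=cam(n); im=np.load(f"pics/{n}0.npz")["im"]; hsv=cv2.cvtColor(im,cv2.COLOR_RGB2HSV); H,S,V=[hsv[...,i].astype(int) for i in range(3)]
    for k,X in w.items():
        pp=proj(c,X)[0]; 
        if n=="scene" or k=="tea": print(k,n,pp.round(),hsv[int(pp[1]),int(pp[0])])
        m={"tea":(H>45)&(H<100)&(S>35),"plate":(S<40)&(V>130),"box":(H<16)&(S>110),"tray":(H<16)&(S>110)}[k]
        try: cc,a=blob(cv2.morphologyEx(m.astype(np.uint8),cv2.MORPH_CLOSE,np.ones((5,5))),pp)
        except Exception as e: print(k,n,e); continue
        q=plane(c,cc+0.0,X[2])[:,:2]
        if k in("box","tray"):
            r=cv2.minAreaRect((q*1000).astype(np.float32)); print(k,n,a,np.round(r[0],1),np.round(r[1],1),r[2])
        else:
            e=cv2.fitEllipse((q*1000).astype(np.float32)); print(k,n,a,np.round(e[0],1),np.round(e[1],1))
        M=cv2.moments(cc); tri.setdefault(k,[]).append((c[2],rays(c,[[M['m10']/M['m00'],M['m01']/M['m00']]])[0]))
for k,v in tri.items():
    if len(v)==2:
        (o,d),(p,e)=v; t=np.linalg.lstsq(np.c_[d,-e],p-o,rcond=None)[0]; print("tri",k,((o+d*t[0]+p+e*t[1])/2).round(4),np.linalg.norm(o+d*t[0]-p-e*t[1]).round(4))
# jars/tins from the scene depth: top surface
c=cam("scene"); P=cloud(c,np.load("pics/scene0.npz")["D"])
for k,x,y,h in(("jA",.555,.171,.106),("jB",.432,.168,.106),("tA",.544,-.165,.072),("tB",.437,-.145,.072)):
    m=(np.hypot(P[...,0]-x,P[...,1]-y)<.045)&(abs(P[...,2]-h)<.005); q=P[m]; print(k,len(q),((q.min(0)+q.max(0))/2).round(4),np.median(q,0).round(4),np.ptp(q,0).round(3))
E
```

```text
tea top [167. 227.] [ 48  54 119]
tea top 112 [511. 460.] [30.1 31.4]
plate top 1210 [518.7 323.3] [107.4 107.5]
box top 1276 [500.6   3.2] [135.8  71.8] 15.481285095214844
tray top 1905 [ 491.6 -320.1] [ 88.7 166.9] 74.22454833984375
tea scene [194. 191.] [ 44  29 132]
tea scene 170 [1139.8  647.5] [ 62.7 324.6]
plate scene [229. 202.] [ 12   5 245]
plate scene 567 [515.7 319.7] [105.1 116.3]
box scene [318. 223.] [ 14 151 177]
box scene 1005 [476.2 -10.5] [181.   75.9] 15.456116676330566
tray scene [429. 265.] [ 14 154 175]
tray scene 1630 [ 479.5 -325.1] [ 92.4 184.1] 74.03429412841797
tri tea [0.535  0.3004 0.3156] 0.1566
tri plate [0.519  0.3237 0.0059] 0.0011
tri box [0.5006 0.0022 0.0221] 0.0006
tri tray [ 0.4909 -0.3224  0.0117] 0.0026
jA 93 [0.5545 0.1692 0.1047] [0.5539 0.1692 0.1047] [0.047 0.043 0.007]
jB 106 [0.431  0.1654 0.1056] [0.4291 0.1652 0.1046] [0.046 0.041 0.009]
tA 135 [ 0.5439 -0.1672  0.0697] [ 0.5455 -0.1689  0.0684] [0.058 0.056 0.005]
tB 161 [ 0.4371 -0.1478  0.07  ] [ 0.4347 -0.1436  0.0686] [0.058 0.056 0.006]
```

Emit:
jog_arm(rows=[0,0,0,0,0,-0.745,0,0,0,0,0,0,-0.745,0,0,0,0,0,0,-0.745,0,-0.7,-1,0,0,0,0,0,-0.7,-1,0,0,0,0,0,-0.7,-1,0,0,0,0,0,-0.7,-1,0,0,0,0,0,-0.7,-1,0,0,0,0,0,-0.7,-1,0,0,0,0,0,-0.7,-1,0,0,0,0,0,-0.7,-1,0,0,0,0,0,-0.7,-1,0,0,0,0,0])

```text
clock: 1.65
position: [0.3459, 0.3855, 0.2312]
tool_rot: [-0.0, 1.0, -0.0, -0.0]
contact_force: [0.2, 0.4, 0.4]
width: 1.003
grasp_force: 0.0
```

Emit:
jog_arm(rows=[-0.5,-0.9,0,0,0,0,0,-0.5,-0.9,0,0,0,0,0,-0.5,-0.9,0,0,0,0,0,-0.5,-0.9,0,0,0,0,0,-0.5,-0.9,0,0,0,0,0,-0.5,-0.9,0,0,0,0,0,-0.5,-0.9,0,0,0,0,0,-0.5,-0.9,0,0,0,0,0,0,0,0,0,0,0,0])

```text
clock: 2.78
position: [0.4663, 0.1682, 0.2312]
tool_rot: [0.002, 1.0, -0.0, 0.0]
contact_force: [0.0, 0.6, -0.5]
width: 0.998
grasp_force: 0.0
```

```bash
cat > look.py <<'E'
from h import *
import sys
s=ctrl.get_state(); c,im,D=shot("wrist",sys.argv[1]); P=cloud(c,D); print(s["position"].round(4),s["tool_rot"].round(4),s["clock"])
for k,x,y,h in(("jA",.555,.170,.106),("jB",.432,.167,.106),("tA",.544,-.166,.072),("tB",.437,-.146,.072),("tea",.511,.46,.015),("plate",.519,.323,.010)):
    r=.045 if k!="plate" else .07
    m=(np.hypot(P[...,0]-x,P[...,1]-y)<r)&(abs(P[...,2]-h)<(.008 if h>.02 else .004)); q=P[m]
    if len(q)>50: print(k,len(q),((q.min(0)+q.max(0))/2).round(4),np.median(q,0).round(4),np.ptp(q,0).round(3))
E
python3 look.py w1
```

```text
[0.4663 0.1682 0.2312] [ 2.4e-03  1.0e+00 -4.0e-04  0.0e+00] 2.775
jA 1961 [0.5555 0.1714 0.1036] [0.5529 0.1715 0.107 ] [0.044 0.044 0.011]
jB 2641 [0.432  0.1698 0.1039] [0.4311 0.1696 0.1071] [0.044 0.044 0.012]
tA 447 [ 0.5472 -0.1449  0.0692] [ 0.5483 -0.1411  0.0688] [0.046 0.019 0.01 ]
tB 111 [ 0.4433 -0.1202  0.0661] [ 0.4445 -0.1187  0.0654] [0.031 0.01  0.004]
tea 325 [0.5125 0.4608 0.0149] [0.5132 0.4618 0.0144] [0.038 0.039 0.008]
plate 6595 [0.5201 0.324  0.0094] [0.5184 0.3255 0.0073] [0.108 0.108 0.007]
```

View pics/w1.png

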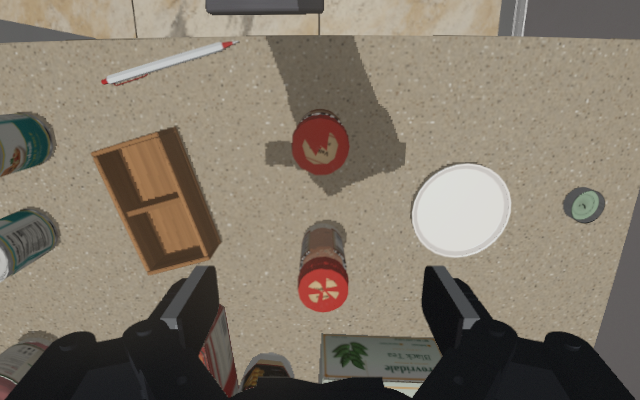

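The wrist view shows jB's cap at (321,145), jA's cap at (323,290), the box at (155,200), the plate at (462,210) and the tea light at (584,205). Heights (0.107, 0.015, 0.009) match the text. I'll check the box from this view too.

```bash
cat > rim.py <<'E'
from h import *
import sys
# rim points (near the top height) of a wooden box in a stored wrist shot
def rim(c,f,X,h,r):
    z=np.load(f); im,D=z["im"],z["D"]; P=cloud(c,D)
    m=(np.hypot(P[...,0]-X[0],P[...,1]-X[1])<r)&(abs(P[...,2]-h)<.007)
    H=cv2.cvtColor(im,cv2.COLOR_RGB2HSV); m&=(H[...,0]<20)&(H[...,1]>70)
    q=P[m]; rr=cv2.minAreaRect((q[:,:2]*1000).astype(np.float32)); print(m.sum(),np.median(q[:,2]).round(4),np.round(rr[0],1),np.round(rr[1],1),rr[2])
if sys.argv[2]=="box": rim(cam("wrist"),sys.argv[1],(.5,.003),.045,.085)
else: rim(cam("wrist"),sys.argv[1],(.492,-.321),.025,.1)
E
python3 rim.py pics/w1.npz box
```

```text
2985 0.0442 [501.1   5.6] [136.6  72.1] 15.617444038391113
```

Emit:
jog_arm(rows=[-1,0.1,0,0,0,0,0,-1,0,0,0,0,0,0,-0.97,0,0,0,0,0,0,0,0,1,0,0,0,0,0,0,1,0,0,0,0,0,0,1,0,0,0,0,0,0,1,0,0,0,0,0,0,1,0,0,0,0,0,0,0.7,0,0,0,0,0,0,0,0,0,0,0])

```text
clock: 4.08
position: [0.5526, 0.1749, 0.0586]
tool_rot: [-0.001, 1.0, -0.0, -0.002]
contact_force: [0.5, 0.2, 0.1]
width: 1.0
grasp_force: 0.0
```

Emit:
jog_arm(rows=[0,0,0,0,0,0,0.3,0,0,0,0,0,0,0.4,0,0,0,0,0,0,0.6,0,0,0,0,0,0,0.8,0,0,0,0,0,0,0.8,0,0,0,0,0,0,0.8])

```text
clock: 4.82
position: [0.5553, 0.1739, 0.0615]
tool_rot: [0.0, 1.0, 0.0, 0.001]
contact_force: [-2.2, -0.3, 6.2]
width: 0.509
grasp_force: 59.6
```

Emit:
jog_arm(rows=[0,0,-0.5,0,0,0,0.8,0,0,-1,0,0,0,0.8,0,0,-1,0,0,0,0.8,0.1,-0.9,0,0,0,0,0.8,0.15,-0.9,0,0,0,0,0.8,0.15,-0.9,0,0,0,0,0.8,0.15,-0.9,0,0,0,0,0.8,0.1,-0.9,0,0,0,0,0.8,0.1,-0.85,0,0,0,0,0.8,0,0,0,0,0,0,0.8,0,0,0,0,0,0,0.8])

```text
clock: 6.2
position: [0.5323, 0.0143, 0.1357]
tool_rot: [-0.001, 1.0, 0.0, 0.0]
contact_force: [0.4, 0.5, -1.8]
width: 0.504
grasp_force: 60.3
```

```bash
python3 look.py w2 | head -1;python3 rim.py pics/w2.npz box; python3 - <<'E'
from h import *
import cv2
c,im,D=shot("scene","s2"); cv2.imwrite("pics/s2c.png",cv2.resize(im[130:280,170:370,::-1],(800,600)))
E
```

```text
[0.5323 0.0143 0.1357] [-6.e-04  1.e+00  5.e-04  3.e-04] 6.2
4760 0.0449 [501.6   3.2] [136.5  70.9] 15.27782917022705
```

View pics/w2.png

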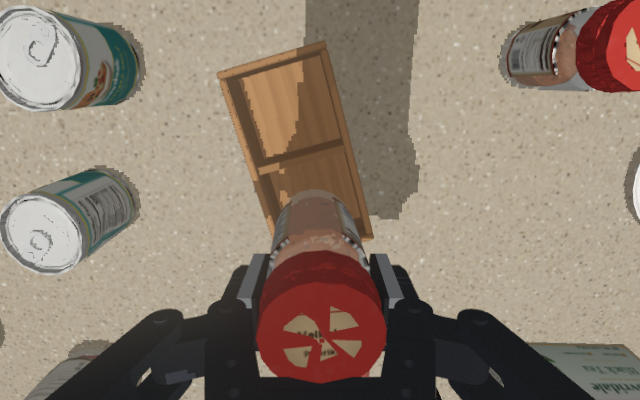

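The jar hangs upright in the gripper (cap at (320,315)) over the far bay of the box.

Emit:
jog_arm(rows=[0,-0.08,0.8,0,0,0,0.8,0,0,0.8,0,0,0,0.8,0,0,0.3,0,0,0,0.8,0,0,0.2,0,0,0,0.8,0,0,0.1,0,0,0,0.8,0,0,0,0,0,0,0.8,0,0,0,0,0,0,0.8])

```text
clock: 7.18
position: [0.5325, 0.0109, 0.0698]
tool_rot: [-0.0, 1.0, 0.0, 0.0]
contact_force: [0.3, -0.0, -0.5]
width: 0.509
grasp_force: 60.3
```

Emit:
jog_arm(rows=[0,0,0.05,0,0,0,0.8,0,0,0.05,0,0,0,0.8,0,0,0.04,0,0,0,0.8,0,0,0,0,0,0,0.8])

```text
clock: 7.68
position: [0.5328, 0.0107, 0.0665]
tool_rot: [0.0, 1.0, 0.0, 0.001]
contact_force: [-2.0, -0.2, 9.6]
width: 0.503
grasp_force: 60.5
```

Emit:
jog_arm(rows=[0,0,0,0,0,0,0.4,0,0,0,0,0,0,0.2,0,0,0,0,0,0,0,0,0,0,0,0,0,0,0,0,-0.6,0,0,0,0,0,0,-1,0,0,0,0,0,0,-1,0,0,0,0,0,0,-0.6,0,0,0,0])

```text
clock: 8.68
position: [0.5326, 0.0108, 0.1625]
tool_rot: [-0.0, 1.0, 0.0, 0.001]
contact_force: [0.1, -0.5, 0.2]
width: 1.001
grasp_force: 0.0
```

Emit:
jog_arm(rows=[0.5,0.8,0,0,0,0,0,0.6,0.9,0,0,0,0,0,0.6,0.9,0,0,0,0,0,0.6,0.9,0,0,0,0,0,0.6,0.9,0,0,0,0,0,0.46,0.9,0,0,0,0,0,0,0,0,0,0,0,0,0,0,0,0,0,0,0])

```text
clock: 9.68
position: [0.4315, 0.1692, 0.1611]
tool_rot: [0.0, 1.0, -0.0, 0.0]
contact_force: [0.3, 0.7, -0.4]
width: 1.003
grasp_force: 0.0
```

```bash
python3 - <<'E'
from h import *
print(ctrl.get_state()["position"].round(4))
c,im,D=shot("top","t3"); P=cloud(c,D)
for k,x,y,h in(("jA",.533,.011,.112),("jB",.432,.17,.108)):
    m=(np.hypot(P[...,0]-x,P[...,1]-y)<.04)&(abs(P[...,2]-h)<.01); q=P[m]; print(k,len(q),((q.min(0)+q.max(0))/2).round(4),np.median(q,0).round(4),np.ptp(q,0).round(3))
E
python3 look.py w3
```

```text
[0.4315 0.1692 0.1611]
jA 224 [0.5326 0.0096 0.1118] [0.5324 0.0095 0.1132] [0.042 0.042 0.018]
[0.4317 0.1689 0.1611] [ 6.e-04  1.e+00 -2.e-04  1.e-04] 9.725
jB 4104 [0.432  0.1701 0.1038] [0.43   0.1696 0.1071] [0.044 0.043 0.012]
tea 366 [0.5124 0.4597 0.0147] [0.5134 0.4526 0.0142] [0.04  0.037 0.007]
plate 6587 [0.518  0.3243 0.0094] [0.5091 0.3353 0.0072] [0.105 0.108 0.007]Traceback (most recent call last):
  File "<stdin>", line 5, in <module>
    return umr_minimum(a, axis, None, out, keepdims, initial, where)
ValueError: zero-size array to reduction operation minimum which has no identity
```

View pics/w3.png

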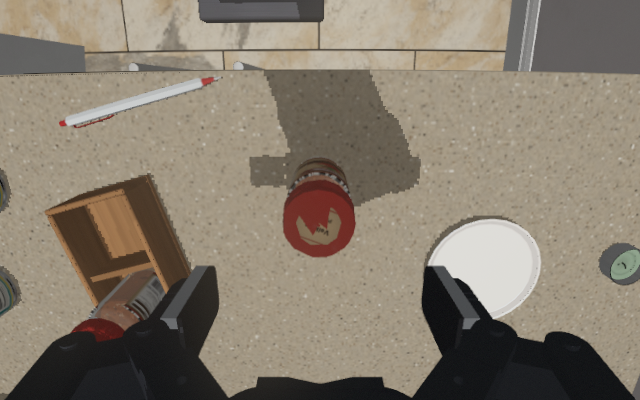

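Jar A stands in the far bay, at the lower left (100,320), with its top at 0.112. Jar B's cap at (320,217) is centred under the gripper.

Emit:
jog_arm(rows=[0,0.02,0.9,0,0,0,0,0,0,1,0,0,0,0,0,0,0.9,0,0,0,0,0,0,0.55,0,0,0,0,0,0,0,0,0,0,0,0,0,0,0,0,0,0.3,0,0,0,0,0,0,0.4,0,0,0,0,0,0,0.6,0,0,0,0,0,0,0.8,0,0,0,0,0,0,0.8,0,0,0,0,0,0,0.8])

```text
clock: 11.15
position: [0.4319, 0.1701, 0.0616]
tool_rot: [0.0, 1.0, 0.0, 0.001]
contact_force: [-0.3, -1.6, 5.5]
width: 0.506
grasp_force: 59.9
```

Emit:
jog_arm(rows=[0,0,-0.5,0,0,0,0.8,0,0,-1,0,0,0,0.8,0,0,-1,0,0,0,0.8,-0.2,-0.9,0,0,0,0,0.8,-0.2,-1,0,0,0,0,0.8,-0.2,-1,0,0,0,0,0.8,-0.2,-1,0,0,0,0,0.8,-0.2,-1,0,0,0,0,0.8,-0.26,-0.95,0,0,0,0,0.8,0,0,0,0,0,0,0.8,0,0,0,0,0,0,0.8])

```text
clock: 12.52
position: [0.469, -0.0043, 0.136]
tool_rot: [-0.0, 1.0, 0.0, 0.0]
contact_force: [-0.8, 0.5, -1.6]
width: 0.51
grasp_force: 60.7
```

```bash
python3 look.py w4 | head -1;python3 rim.py pics/w4.npz box
```

```text
[ 0.469  -0.0043  0.136 ] [-5.e-04  1.e+00  4.e-04  2.e-04] 12.525
2225 0.0452 [475.8  -3.9] [83.4 71.3] 15.35296630859375
```

View pics/w4.png

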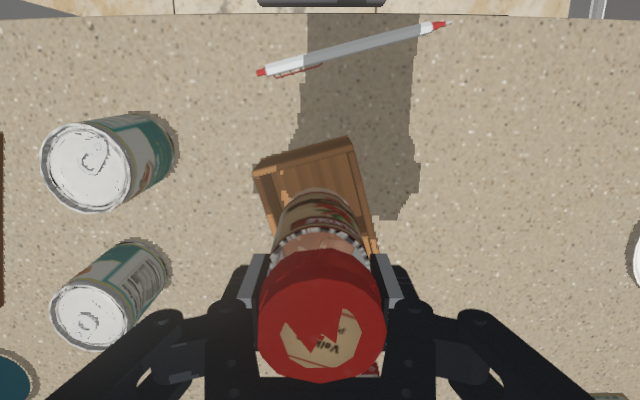

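Jar B is held upright over the near bay (cap at (320,315)), and the tins are at (85,165) and (90,315).

Emit:
jog_arm(rows=[-0.02,0,0.8,0,0,0,0.8,0,0,0.8,0,0,0,0.8,0,0,0.3,0,0,0,0.8,0,0,0.2,0,0,0,0.8,0,0,0.1,0,0,0,0.8,0,0,0.05,0,0,0,0.8,0,0,0.05,0,0,0,0.8,0,0,0,0,0,0,0.8])

```text
clock: 13.58
position: [0.4698, -0.0051, 0.0667]
tool_rot: [-0.0, 1.0, 0.0, 0.0]
contact_force: [0.0, -0.1, -0.7]
width: 0.506
grasp_force: 60.7
```

Emit:
jog_arm(rows=[0,0,0.03,0,0,0,0.8,0,0,0.02,0,0,0,0.8,0,0,0,0,0,0,0.8])

```text
clock: 13.95
position: [0.4704, -0.0052, 0.0665]
tool_rot: [0.0, 1.0, 0.0, 0.001]
contact_force: [-2.5, -1.1, 12.2]
width: 0.508
grasp_force: 61.2
```

Emit:
jog_arm(rows=[0,0,0,0,0,0,0.4,0,0,0,0,0,0,0.2,0,0,0,0,0,0,0,0,0,0,0,0,0,0,0,0,-0.6,0,0,0,0,0,0,-1,0,0,0,0,0,0,-1,0,0,0,0,0,0,-0.6,0,0,0,0])

```text
clock: 14.95
position: [0.4702, -0.005, 0.1624]
tool_rot: [-0.0, 1.0, 0.0, 0.001]
contact_force: [0.0, -0.1, -0.6]
width: 0.997
grasp_force: 0.0
```

Emit:
jog_arm(rows=[-0.4,-0.9,0,0,0,0,0,-0.4,-0.9,0,0,0,0,0,-0.4,-0.9,0,0,0,0,0,-0.4,-0.9,0,0,0,0,0,-0.4,-0.9,0,0,0,0,0,-0.45,-0.85,0,0,0,0,0,0,0,0,0,0,0,0,0,0,0,0,0,0,0])

```text
clock: 15.95
position: [0.5427, -0.1647, 0.1606]
tool_rot: [-0.0, 1.0, 0.0, -0.001]
contact_force: [-0.6, 0.7, -0.3]
width: 1.003
grasp_force: 0.0
```

```bash
python3 look.py w5;python3 rim.py pics/w5.npz tray; python3 - <<'E'
from h import *
c,im,D=shot("top","t5"); P=cloud(c,D)
for k,x,y,h in(("jA",.533,.011,.112),("jB",.47,-.005,.112)):
    m=(np.hypot(P[...,0]-x,P[...,1]-y)<.031)&(abs(P[...,2]-h)<.01); q=P[m]; print(k,len(q),((q.min(0)+q.max(0))/2).round(4),np.median(q,0).round(4),np.ptp(q,0).round(3))
E
```

```text
[ 0.5427 -0.1647  0.1606] [-4.e-04  1.e+00  5.e-04 -6.e-04] 15.95
tA 5110 [ 0.545  -0.1657  0.0695] [ 0.5444 -0.1655  0.0697] [0.057 0.056 0.011]
tB 7019 [ 0.4405 -0.1454  0.0703] [ 0.4382 -0.1453  0.0696] [0.052 0.057 0.009]
6390 0.0244 [ 492.9 -320.2] [ 87.1 166.8] 74.15428161621094
jA 230 [0.5326 0.0095 0.1112] [0.5325 0.0097 0.1136] [0.042 0.042 0.018]
jB 231 [ 0.4697 -0.0044  0.1114] [ 0.4697 -0.0045  0.1133] [0.042 0.042 0.019]
```

View pics/w5.png

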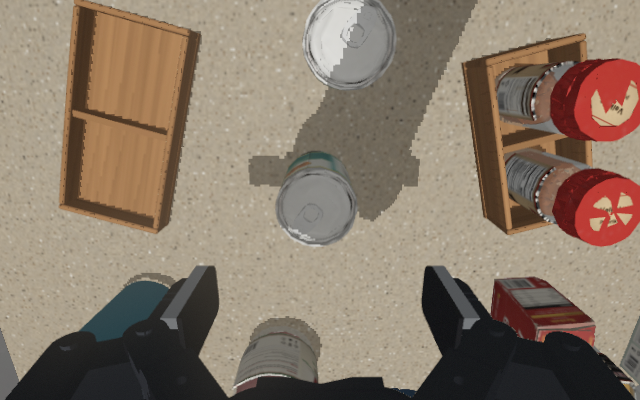

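Both jars stand in their bays. Tin A at (315,210) is centred under the gripper, tin B is at (350,40), and the tray at (130,115).

Emit:
jog_arm(rows=[-0.08,-0.03,0.9,0,0,0,0,0,0,1,0,0,0,0,0,0,1,0,0,0,0,0,0,0.7,0,0,0,0,0,0,0.35,0,0,0,0,0,0,0,0,0,0,0,0,0,0,0,0,0,0.2,0,0,0,0,0,0,0.3,0,0,0,0,0,0,0.5,0,0,0,0,0,0,0.7,0,0,0,0,0,0,0.7,0,0,0,0,0,0,0.7])

```text
clock: 17.55
position: [0.5465, -0.1667, 0.0438]
tool_rot: [-0.0, 1.0, -0.0, 0.001]
contact_force: [-0.4, 0.2, 6.7]
width: 0.65
grasp_force: 63.7
```

Emit:
jog_arm(rows=[0,0,-0.4,0,0,0,0.7,0,0,-0.9,0,0,0,0.7,0,0,-0.7,0,0,0,0.7,0.08,-0.8,0,0,0,0,0.7,0.08,-1,0,0,0,0,0.7,0.08,-1,0,0,0,0,0.7,0.08,-1,0,0,0,0,0.7,0.08,-1,0,0,0,0,0.7,0.08,-0.7,0,0,0,0,0.7,0,0,0,0,0,0,0.7,0,0,0,0,0,0,0.7])

```text
clock: 18.92
position: [0.5316, -0.3297, 0.1023]
tool_rot: [-0.001, 1.0, 0.001, -0.0]
contact_force: [-0.7, 0.2, -0.8]
width: 0.65
grasp_force: 63.9
```

```bash
python3 look.py w6 | head -1;python3 rim.py pics/w6.npz tray
```

```text
[ 0.5316 -0.3297  0.1023] [-8.e-04  1.e+00  8.e-04 -1.e-04] 18.925
6884 0.0249 [ 492.6 -320.5] [ 86.3 166.5] 74.10719299316406
```

View pics/w6.png

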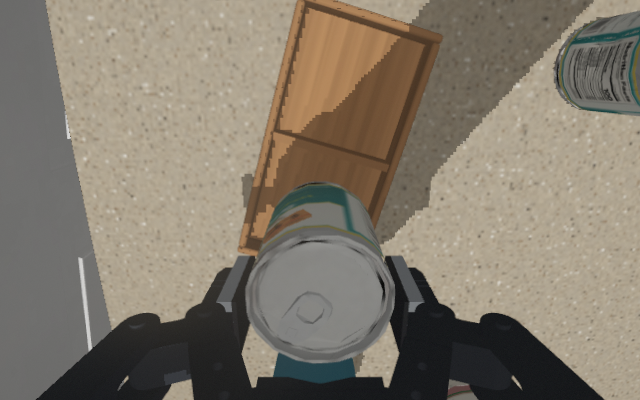

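Tin A is held upright at (320,295) over the far bay of the tray, with the beaker well behind.

Emit:
jog_arm(rows=[0,-0.05,0.7,0,0,0,0.7,0,0,0.6,0,0,0,0.7,0,0,0.3,0,0,0,0.7,0,0,0.1,0,0,0,0.7,0,0,0.05,0,0,0,0.7,0,0,0,0,0,0,0.7,0,0,0,0,0,0,0.7])

```text
clock: 19.85
position: [0.5316, -0.3331, 0.0505]
tool_rot: [-0.0, 1.0, -0.0, 0.0]
contact_force: [-0.6, -0.0, -0.9]
width: 0.651
grasp_force: 63.9
```

Emit:
jog_arm(rows=[0,0,0.04,0,0,0,0.7,0,0,0.04,0,0,0,0.7,0,0,0,0,0,0,0.7])

```text
clock: 20.23
position: [0.5314, -0.3331, 0.0489]
tool_rot: [-0.0, 1.0, 0.0, 0.0]
contact_force: [-2.8, 1.2, 6.6]
width: 0.652
grasp_force: 64.7
```

Emit:
jog_arm(rows=[0,0,0,0,0,0,0.3,0,0,0,0,0,0,0.15,0,0,0,0,0,0,0,0,0,0,0,0,0,0,0,0,-0.6,0,0,0,0,0,0,-1,0,0,0,0,0,0,-1,0,0,0,0,0,0,-0.6,0,0,0,0])

```text
clock: 21.22
position: [0.5321, -0.3336, 0.1465]
tool_rot: [-0.0, 1.0, -0.001, 0.002]
contact_force: [0.3, -1.1, -0.2]
width: 1.0
grasp_force: 0.0
```

Emit:
jog_arm(rows=[0.4,0.8,0,0,0,0,0,0.45,0.9,0,0,0,0,0,0.45,0.9,0,0,0,0,0,0.45,0.9,0,0,0,0,0,0.45,0.9,0,0,0,0,0,0.45,0.9,0,0,0,0,0,0.45,0.95,0,0,0,0,0,0,0,0,0,0,0,0,0,0,0,0,0,0,0])

```text
clock: 22.35
position: [0.4388, -0.146, 0.1442]
tool_rot: [0.0, 1.0, -0.0, 0.001]
contact_force: [1.0, 0.3, -0.0]
width: 0.999
grasp_force: 0.0
```

```bash
python3 look.py w7; python3 - <<'E'
from h import *
c,im,D=shot("top","t7"); P=cloud(c,D)
for k,x,y,h in(("tA",.532,-.332,.077),):
    m=(np.hypot(P[...,0]-x,P[...,1]-y)<.04)&(abs(P[...,2]-h)<.01); q=P[m]; print(k,len(q),((q.min(0)+q.max(0))/2).round(4),np.median(q,0).round(4),np.ptp(q,0).round(3))
E
```

```text
[ 0.4388 -0.146   0.1442] [ 0.e+00  1.e+00 -2.e-04  6.e-04] 22.35
tB 5845 [ 0.4378 -0.1455  0.0694] [ 0.4375 -0.1455  0.0697] [0.057 0.057 0.011]
tA 379 [ 0.5288 -0.3316  0.0765] [ 0.5295 -0.3325  0.0761] [0.058 0.055 0.019]
```

Emit:
jog_arm(rows=[0.03,0,0.8,0,0,0,0,0,0,1,0,0,0,0,0,0,1,0,0,0,0,0,0,0.6,0,0,0,0,0,0,0,0,0,0,0,0,0,0,0,0,0,0.2,0,0,0,0,0,0,0.3,0,0,0,0,0,0,0.5,0,0,0,0,0,0,0.7,0,0,0,0,0,0,0.7,0,0,0,0,0,0,0.7])

```text
clock: 23.82
position: [0.4382, -0.1459, 0.0429]
tool_rot: [-0.0, 1.0, -0.0, 0.001]
contact_force: [-0.5, -0.4, 6.5]
width: 0.652
grasp_force: 62.9
```

Emit:
jog_arm(rows=[0,0,-0.4,0,0,0,0.7,0,0,-0.9,0,0,0,0.7,0,0,-0.7,0,0,0,0.7,-0.08,-0.8,0,0,0,0,0.7,-0.09,-1,0,0,0,0,0.7,-0.09,-1,0,0,0,0,0.7,-0.09,-1,0,0,0,0,0.7,-0.09,-0.95,0,0,0,0,0.7,-0.09,-0.7,0,0,0,0,0.7,0,0,0,0,0,0,0.7,0,0,0,0,0,0,0.7])

```text
clock: 25.2
position: [0.4532, -0.3076, 0.1016]
tool_rot: [-0.001, 1.0, 0.001, -0.0]
contact_force: [0.8, 0.8, -1.7]
width: 0.654
grasp_force: 63.9
```

```bash
python3 look.py w8 | head -1
```

```text
[ 0.4532 -0.3076  0.1016] [-7.e-04  1.e+00  7.e-04 -3.e-04] 25.2
```

View pics/w8.png

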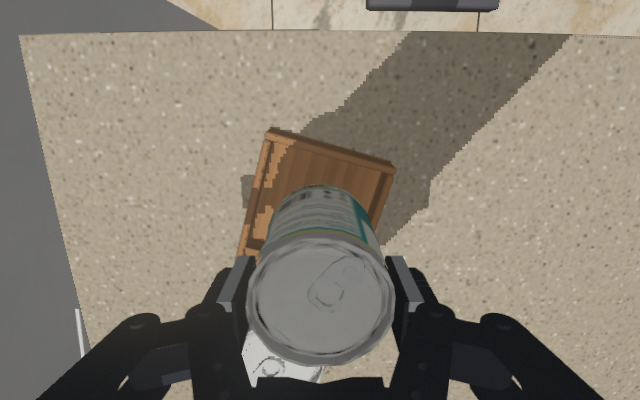

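Tin B is held upright at (320,295) over the near bay, with tin A standing behind it.

Emit:
jog_arm(rows=[0,-0.03,0.7,0,0,0,0.7,0,0,0.6,0,0,0,0.7,0,0,0.3,0,0,0,0.7,0,0,0.1,0,0,0,0.7,0,0,0.05,0,0,0,0.7,0,0,0.03,0,0,0,0.7,0,0,0,0,0,0,0.7])

```text
clock: 26.12
position: [0.4535, -0.31, 0.0486]
tool_rot: [-0.0, 1.0, -0.0, 0.0]
contact_force: [0.1, -0.3, -1.9]
width: 0.654
grasp_force: 63.9
```

Emit:
jog_arm(rows=[0,0,0.04,0,0,0,0.7,0,0,0.02,0,0,0,0.7,0,0,0,0,0,0,0.7])

```text
clock: 26.5
position: [0.4535, -0.3101, 0.048]
tool_rot: [-0.0, 1.0, 0.0, 0.0]
contact_force: [-3.1, 1.9, 10.0]
width: 0.653
grasp_force: 65.0
```

Emit:
jog_arm(rows=[0,0,0,0,0,0,0.3,0,0,0,0,0,0,0.15,0,0,0,0,0,0,0,0,0,0,0,0,0,0,0,0,-0.6,0,0,0,0,0,0,-1,0,0,0,0,0,0,-1,0,0,0,0,0,0,-1,0,0,0,0,0,0,-0.4,0,0,0,0])

```text
clock: 27.62
position: [0.4542, -0.3106, 0.1692]
tool_rot: [-0.0, 1.0, -0.001, 0.002]
contact_force: [0.0, -0.5, -0.9]
width: 0.996
grasp_force: 0.0
```

Emit:
jog_arm(rows=[-0.1,1,0,0,0,0,0,-0.1,1,0,0,0,0,0,-0.1,1,0,0,0,0,0,-0.1,1,0,0,0,0,0,-0.1,1,0,0,0,0,0,-0.1,1,0,0,0,0,0,-0.1,1,0,0,0,0,0,-0.1,1,0,0,0,0,0,-0.1,1,0,0,0,0,0,-0.1,1,0,0,0,0,0,-0.1,1,0,0,0,0,0,-0.1,1,0,0,0,0,0])

```text
clock: 29.12
position: [0.4889, 0.051, 0.1664]
tool_rot: [-0.0, 1.0, -0.0, -0.0]
contact_force: [-0.7, 0.4, 0.0]
width: 0.998
grasp_force: 0.0
```

Emit:
jog_arm(rows=[-0.1,1,0,0,0,0,0,-0.1,1,0,0,0,0,0,-0.1,1,0,0,0,0,0,-0.1,1,0,0,0,0,0,-0.1,1,0,0,0,0,0,-0.1,1,0,0,0,0,0,-0.1,1,0,0,0,0,0,-0.03,1,0,0,0,0,0,0,1,0,0,0,0,0,0,1,0,0,0,0,0,0,1,0,0,0,0,0,0,0,0,0,0,0,0])

```text
clock: 30.62
position: [0.5096, 0.383, 0.1659]
tool_rot: [-0.002, 1.0, 0.0, -0.001]
contact_force: [-0.4, 0.1, -0.6]
width: 1.004
grasp_force: 0.0
```

```bash
python3 look.py w9; python3 - <<'E'
from h import *
c,im,D=shot("top","t9"); P=cloud(c,D)
for k,x,y,h in(("tA",.532,-.332,.077),("tB",.453,-.31,.077),("jA",.533,.011,.112),("jB",.47,-.005,.112)):
    m=(np.hypot(P[...,0]-x,P[...,1]-y)<(.04 if k[0]=="t" else .031))&(abs(P[...,2]-h)<.01); q=P[m]; print(k,len(q),((q.min(0)+q.max(0))/2).round(4),np.median(q,0).round(4),np.ptp(q,0).round(3))
E
```

```text
[0.5096 0.383  0.1659] [-2.3e-03  1.0e+00  4.0e-04 -6.0e-04] 30.625
tea 287 [0.5125 0.4614 0.0145] [0.5151 0.4626 0.0148] [0.038 0.039 0.007]
plate 10069 [0.5199 0.3235 0.0095] [0.5184 0.3239 0.0071] [0.108 0.108 0.007]
tA 377 [ 0.5288 -0.3328  0.0771] [ 0.5296 -0.3323  0.0758] [0.057 0.056 0.019]
tB 371 [ 0.4515 -0.309   0.0762] [ 0.4506 -0.3089  0.076 ] [0.056 0.056 0.017]
jA 226 [0.5327 0.0097 0.1105] [0.5325 0.0096 0.1133] [0.042 0.042 0.017]
jB 229 [ 0.4697 -0.0044  0.1118] [ 0.4697 -0.0047  0.1132] [0.042 0.042 0.019]
```

View pics/w9.png

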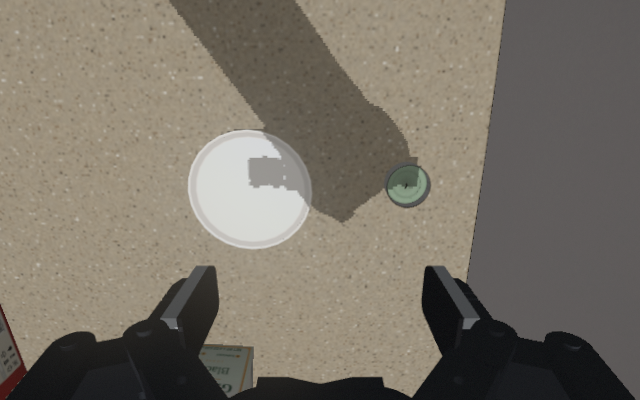

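All four jars and tins stand upright in their bays. The plate is at (250,188) and the tea light at (408,186). I'll move over the tea light, lower, and look again.

Emit:
jog_arm(rows=[-0.1,0.8,0,0,0,0,0,0,0.9,0,0,0,0,0,0,0.9,0,0,0,0,0,0,0,1,0,0,0,0.2,0,0,1,0,0,0,0.3,0,0,0.8,0,0,0,0.3,0,0,0,0,0,0,0.3,0,0,0,0,0,0,0.3])

```text
clock: 31.72
position: [0.515, 0.4577, 0.0836]
tool_rot: [0.0, 1.0, 0.0, 0.001]
contact_force: [1.1, -0.5, -0.6]
width: 0.696
grasp_force: 0.0
```

```bash
python3 look.py w10
```

```text
[0.515  0.4577 0.0836] [5.e-04 1.e+00 4.e-04 7.e-04] 31.725
tea 482 [0.5127 0.4611 0.0145] [0.5207 0.4609 0.0148] [0.039 0.037 0.007]
plate 15984 [0.52   0.3233 0.0092] [0.5176 0.3225 0.0069] [0.109 0.11  0.006]
```

View pics/w10.png

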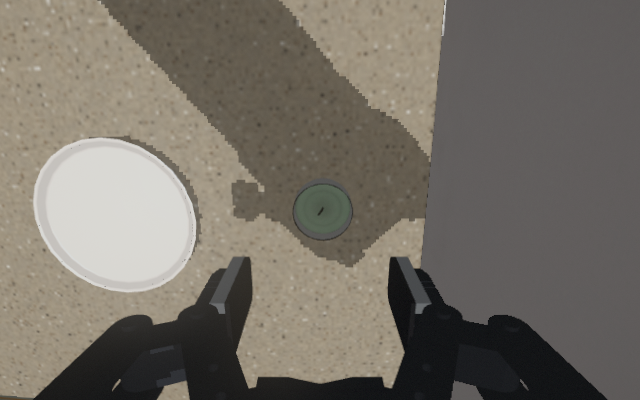

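The tea light at (322,211) is centred under the fingers and the plate is at (115,213).

Emit:
jog_arm(rows=[0.08,0.1,0.8,0,0,0,0.3,0,0,0.9,0,0,0,0.3,0,0,0.5,0,0,0,0.3,0,0,0.2,0,0,0,0.3,0,0,0.1,0,0,0,0.3,0,0,0,0,0,0,0.3,0,0,0,0,0,0,0.3])

```text
clock: 32.65
position: [0.512, 0.4615, 0.0083]
tool_rot: [-0.0, 1.0, 0.0, 0.0]
contact_force: [-0.2, -0.5, 0.1]
width: 0.7
grasp_force: 0.0
```

Emit:
jog_arm(rows=[0,0,0.15,0,0,0,0.3,0,0,0,0,0,0,0.3,0,0,0,0,0,0,0.45,0,0,0,0,0,0,0.55,0,0,0,0,0,0,0.6,0,0,0,0,0,0,0.7,0,0,0,0,0,0,0.7,0,0,0,0,0,0,0.7])

```text
clock: 33.65
position: [0.5119, 0.4613, 0.0035]
tool_rot: [-0.0, 1.0, 0.0, 0.0]
contact_force: [-0.6, -0.7, 4.7]
width: 0.408
grasp_force: 59.8
```

Emit:
jog_arm(rows=[0,0,-0.3,0,0,0,0.7,0,0,-0.7,0,0,0,0.7,0,0,-0.5,0,0,0,0.7,-0.05,-0.8,0,0,0,0,0.7,-0.05,-1,0,0,0,0,0.7,-0.05,-1,0,0,0,0,0.7,-0.05,-1,0,0,0,0,0.7,-0.04,-0.8,0,0,0,0,0.7,0,0,0,0,0,0,0.7,0,0,0,0,0,0,0.7])

```text
clock: 34.9
position: [0.5188, 0.3248, 0.0484]
tool_rot: [-0.001, 1.0, 0.001, 0.0]
contact_force: [-0.7, -0.1, -0.3]
width: 0.404
grasp_force: 59.8
```

```bash
python3 look.py w11
```

```text
[0.5188 0.3248 0.0484] [-7.e-04  1.e+00  9.e-04  3.e-04] 34.9
plate 16909 [0.5192 0.3237 0.0093] [0.5022 0.3224 0.007 ] [0.108 0.109 0.007]
```

View pics/w11.png

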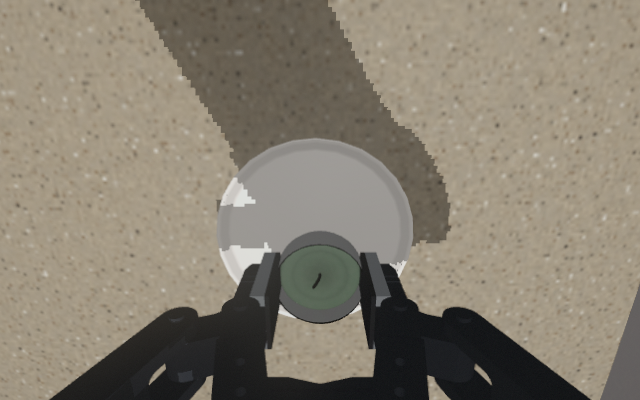

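The tea light is held level at (320,285) over the plate, which is centred at (315,230).

Emit:
jog_arm(rows=[0,-0.02,0.5,0,0,0,0.7,0,0,0.4,0,0,0,0.7,0,0,0.2,0,0,0,0.7,0,0,0.1,0,0,0,0.7,0,0,0,0,0,0,0.7,0,0,0,0,0,0,0.7])

```text
clock: 35.7
position: [0.5191, 0.3228, 0.0124]
tool_rot: [-0.0, 1.0, 0.0, 0.0]
contact_force: [-0.8, -0.1, 0.3]
width: 0.412
grasp_force: 59.8
```

Emit:
jog_arm(rows=[0,0,0.05,0,0,0,0.7,0,0,0.03,0,0,0,0.7,0,0,0,0,0,0,0.7])

```text
clock: 36.08
position: [0.5188, 0.3225, 0.0096]
tool_rot: [-0.0, 1.0, 0.0, -0.0]
contact_force: [-0.3, 0.2, 0.1]
width: 0.408
grasp_force: 59.8
```

Emit:
jog_arm(rows=[0,0,0.02,0,0,0,0.7,0,0,0.02,0,0,0,0.7,0,0,0,0,0,0,0.7])

```text
clock: 36.45
position: [0.5189, 0.3226, 0.0094]
tool_rot: [-0.0, 1.0, 0.0, -0.0]
contact_force: [-2.9, -2.0, 7.3]
width: 0.407
grasp_force: 60.7
```

Contact. I'll open partly so the fingers stay inside the rim, then rise.

Emit:
jog_arm(rows=[0,0,0,0,0,0,0.52,0,0,0,0,0,0,0.45,0,0,0,0,0,0,0.42,0,0,0,0,0,0,0.42,0,0,-0.3,0,0,0,0.42,0,0,-0.8,0,0,0,0.42,0,0,-1,0,0,0,0.42,0,0,-1,0,0,0,0.42,0.9,0,-1,0,0,0,0.42,0.9,0,-0.4,0,0,0,0.42,0,0,0,0,0,0,0.42])

```text
clock: 37.83
position: [0.4637, 0.3235, 0.1452]
tool_rot: [-0.001, 1.0, 0.001, 0.001]
contact_force: [0.7, 1.1, 0.2]
width: 0.582
grasp_force: 0.0
```

```bash
python3 - <<'E'
from h import *
for n in("wrist","scene"):
    c,im,D=shot(n,n+"f"); P=cloud(c,D)
    for k,x,y,h,r in(("tea",.519,.3235,.021,.04),("tA",.532,-.332,.077,.04),("tB",.453,-.31,.077,.04),("jA",.533,.011,.111,.031),("jB",.47,-.005,.111,.031),("jam",.71,-.2,.112,.05),("beaker",.672,-.331,.097,.05)):
        m=(np.hypot(P[...,0]-x,P[...,1]-y)<r)&(abs(P[...,2]-h)<.006); q=P[m]
        if len(q)>20: print(n,k,len(q),((q.min(0)+q.max(0))/2).round(4),np.ptp(q,0).round(3))
E
```

```text
wrist tea 730 [0.5194 0.3239 0.0194] [0.038 0.037 0.009]
scene tea 37 [0.519  0.3214 0.0184] [0.043 0.04  0.006]
scene tA 251 [ 0.5309 -0.3337  0.075 ] [0.062 0.057 0.008]
scene tB 274 [ 0.4529 -0.3104  0.0754] [0.059 0.056 0.009]
scene jA 123 [0.5322 0.0077 0.1097] [0.047 0.042 0.009]
scene jB 135 [ 0.4678 -0.0071  0.1092] [0.045 0.042 0.008]
scene jam 233 [ 0.722  -0.2046  0.1102] [0.072 0.065 0.008]
scene beaker 110 [ 0.6724 -0.3342  0.0949] [0.073 0.069 0.008]
```

View pics/scenef.png

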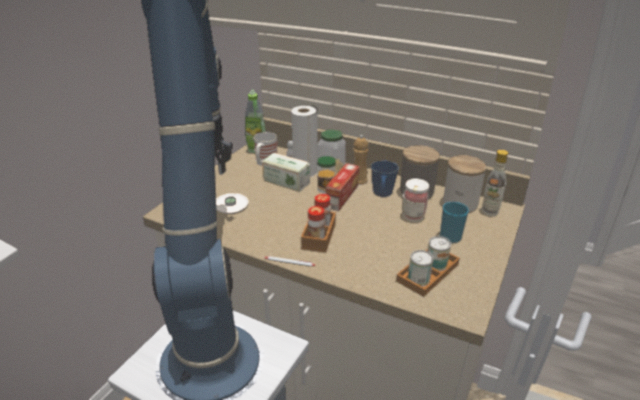

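The final view shows the jars in the box (318,215), the tins in the tray (430,260) and the tea light on the plate (231,202), 0.5 mm off its centre. The jam jar (415,200) and beaker (453,222) have not been moved, so I'm handing in.

```bash
python3 -c "
from station import ctrl; print(ctrl.job_done())"
```

```text
the job is handed in; nothing more can be done
None
```

The job is handed in at about 38 s: both spice jars stand in the box, both tins in the tray, the tea light is centred on the plate, and the jam jar and beaker were left alone.

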